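Take the temperature of two pendants

TASK

Pick up the yellow infrared thermometer from its round blue pad and take a reading of the silver pendant, then of the copper one: each time point the lens at the middle of the disc, square on to its sloping face and about 7 cm from it, and hold it still there for at least one second. Then stand the thermometer upright, lens down, wholly on the blue pad again and let go. Do not touch the pendants or their black rests, and leave everything else on the bench undisturbed.

Things in the scene. Friction and masses are not known exactly. Their poses are not given: they have to be found in the camera images.
- thermometer: Yellow infrared thermometer, 110 mm tall, about 160 g, lens down on the blue pad. Origin: centre of the lens end (underside); z runs from lens to butt, the lens looks along -z. Black round nose, 42 mm across for 12 mm, 32 mm across at z 32; yellow flat-sided grip, 34 mm (x) by 40 mm (y), z 30 to 104 mm, then a black cap. Grip across the flats at about z 70 mm.
- aim_spot (a point): Point on the thermometer's line of sight, 70 mm in front of the lens centre (thermometer frame 0, 0, -70 mm). Nothing is seen there; it shows where the thermometer aims.
- pad: Round blue pad, fixed to the bench, 90 mm across, 8 mm thick. Origin: centre of its underside on the bench; its flat top is at z 8 mm.
- silver_pendant: Silver disc, 34 mm across, 3 mm thick, with a small eye at its upper edge, fixed to the sloping face of its black rest. Origin: centre of the disc's visible face; z is square out of that face, 30 degrees from vertical, leaning to the rest's front; x runs up the slope.
- copper_pendant: Copper disc, 34 mm across, 3 mm thick, with a small eye at its upper edge, fixed to the sloping face of its black rest. Origin: centre of the disc's visible face; z is square out of that face, 36 degrees from vertical, leaning to the rest's front; x runs up the slope.
- silver_rest: Fixed black sloping rest carrying the silver disc, 84 x 80 mm on plan, 67 mm tall at its high back edge. Origin: centre of its underside; its front (low edge) faces its -x; slope 30 degrees; the disc's centre is at (-4, 0, 47) mm.
- copper_rest: Fixed black sloping rest carrying the copper disc, 84 x 80 mm on plan, 74 mm tall at its high back edge. Origin: centre of its underside; its front (low edge) faces its -x; slope 36 degrees; the disc's centre is at (-5, 0, 49) mm.
- glass_jar: Green glass jar with a blue lid, 72 mm across, 85 mm tall. A bystander, loose. Origin: centre of its underside.
- white_pot: Small white pot with a white lid, 34 mm across and tall, standing among the task's things. A bystander, loose. Origin: centre of its underside.
- amber_pot: Small amber glass pot with a black lid, 34 mm across and tall, standing among the task's things. A bystander, loose. Origin: centre of its underside.
- brush_mug: White mug holding brushes, 76 mm across; the mug is 95 mm tall, the brushes reach 180 mm. A bystander, loose. Origin: centre of its underside.
- red_tin: Flat red tin, 55 x 75 x 22 mm. A bystander, loose. Origin: centre of its underside.
- spray_bottle: Slim clear bottle with a black cap, 40 mm across, 120 mm tall. A bystander, loose. Origin: centre of its underside.
- spatula: Small spatula lying flat, 160 mm long along its x. A bystander, loose. Origin: on its length, at its underside.
Mind the look-alikes: they are no part of the job. What is shaped like the copper_rest but purple, red or turquoise is not meant.

How it is judged:
By the outcome, as a careful person would: the job done as asked, in the order asked, and still so for the second after the job is handed in, with the robot touching nothing.
It also fails if it takes over 61 s, if anything falls off the work surface, if the arm or the gripper's body presses on something with over 40 N, if the wrist force passes 120 N, or if a joint passes its speed limit or range.

ROBOT

A 7-joint arm with a two-finger parallel gripper is mounted at the origin on the work surface. World frame = base frame: x ahead of the robot, y to its left, z up, the work surface at z = 0. Lengths are in mm, angles in rad, forces in N, time in s.
With the tool pointing down it reaches from about 400 to 875 mm from the base axis. Payload 4.4 kg.
Tool frame: the origin (TCP) lies between the finger pads; the fingertips stand 17 mm ahead of it and the grasp point (between the pads) lies 2 mm behind it; z points along the fingers, y is the line along which they close (so a half turn about z gives the same grasp; the last joint's range is limited). The gripper opens to 85 mm and grips with 20 to 120 N. Pads are 22 mm wide; open, the fingers measure 114 mm over their backs; the gripper's body (76 mm by 85 mm) begins 54 mm behind the grasp point. The pads swing forward as they close: fully open they stand 13 mm farther back than shut.
Start: joints at [1.258, 0.628, 0.038, 1.517, -0.027, 0.996, -0.02], TCP at [158.823, -630.312, 248.313] pointing down, gripper open.
Joint ranges: [-3.06, 3.06], [-0.37, 2.12], [-1.25, 1.32], [0.18, 2.47], [-1.1, 4.24], [0.23, 1.98], [-2.94, 2.94]. Speed limits (rad/s): [2.57, 2.57, 3.14, 3.14, 3.14, 3.14, 3.14].

INTERFACE

Orientations are given as [roll, pitch, yaw] about the fixed x, y, z axes, in that order (R = Rz(yaw) Ry(pitch) Rx(roll)).
In Python, from cell import sensors, get_image, ctrl gives the robot as it stands.
- The arm moves only by the tool send_rows, never from a script. Its argument "series" is a list of rows, each a list of 3 entries, a list of its own where there are three numbers: the finger opening in mm, from 0 to 85.4, then the shift along the world's x, y, z in units of 60 mm (1.0 is 60 mm), then the turn, a rotation vector about the world's x, y, z in units of 5 degrees (1.0 is 5 degrees). A call has 1 to 8 rows; each row shifts and turns the commanded pose from where the row before left it; what a row does not reach is not made up. A row lasts 1/8 s, in which the tool goes at most 62.5 mm and 10.7 degrees, less where a joint would pass 70% of its speed; a pose out of reach is approached as far as the arm can. A call is refused whole if a number of a shift passes 1 or a number of a turn 1, either way. A call with a gripper value outside its range is refused whole. The fingers move at their own pace and stop on an object; the grip force is fixed at half the most. Time passes only in rows, so rows that do not move let the fingers close. It gives the time, the measured TCP pose, the force, the opening and the grip force at its end, in the units of the state.
- sensors.read_state(): the state, without advancing time (a new reading comes with each control period).
- get_image(name): name is "scene" or "top" or "wrist"; returns a dict with "img" (420x560x3 uint8, red, green, blue), "depth" (420x560 float32, mm along the optical axis (not along the pixel's ray), 0 where there is no reading), "vfov" (degrees; the focal length in pixels is half the picture's height over the tangent of half this angle, whatever the lens; pixels are square), "cx", "cy" (the principal point, pixels), "k1" (the pictures are not rectified: a ray, as slopes to the right and down, at radius r is drawn at 1 + k1 r^2 times it, then the intrinsics apply), "world_to_cam" (4x4, takes a point from world to camera coordinates). Camera axes: x right, y down, z forward; pixel columns grow to the right and rows downward; lengths in mm; the calibration is good to about 2 mm. A picture is of the moment at which its call begins.
- ctrl.finish_job(): hands the job in; it is judged then, once.
The state is a dict: "clock": time; "qpos": joint angles; "qd": joint speeds; "tau": joint torques, N m; "eef_pos": TCP position; "tool_rot": TCP orientation; "force": force on the tool from outside, world axes, zero at the start; "torque": the same for the moment, N m; "width": finger opening in mm; "gripper_force": force on a finger pad.
Only numpy, scipy, OpenCV 4.12 (cv2) and the standard library are available. Lean on these libraries where they do the work, as an engineer would, in place of code of your own. Each camera call takes 0.05 s, during which the arm holds its last target. There are 200 camera calls.

## Working session

There is one attempt and no reset: what is moved stays moved. The work goes in short steps, Python scripts to look and compute and a tool call to move; the robot and the scene stay as the last step left them, time stands still between calls to the robot, and variables do not carry over. Pictures are saved under pics/ and viewed, at most 13 in all, crops included, and the job is handed in when it is done.

Besides the shell and the picture viewer there is one more tool, called after "Request:" by a JSON object that holds its "name" and its "arguments". send_rows: Moves the arm, as the interface text tells. Its arguments: {"type":"object","properties":{"series":{"type":"array"}},"required":["series"]}

```bash
mkdir -p pics
cat > h.py <<'E'
import numpy as np, cv2
from cell import sensors, get_image, ctrl
def K(d):
    f=d["img"].shape[0]/2/np.tan(np.radians(d["vfov"])/2)
    return np.array([[f,0,d["cx"]],[0,f,d["cy"]],[0,0,1.]]), np.array([d["k1"],0,0,0,0.])
def pts(d,uv,depth=None,z=None):
    """pixels Nx2 -> world, by depth map or plane height z"""
    k,dist=K(d); uv=np.asarray(uv,float).reshape(-1,2)
    s=cv2.undistortPoints(uv.reshape(-1,1,2),k,dist).reshape(-1,2)
    r=np.c_[s,np.ones(len(s))]; T=np.linalg.inv(d["world_to_cam"])
    if z is None:
        dd=d["depth"][uv[:,1].astype(int),uv[:,0].astype(int)]
        return (r*dd[:,None])@T[:3,:3].T+T[:3,3]
    w=r@T[:3,:3].T; return T[:3,3]+w*((z-T[2,3])/w[:,2])[:,None]
def proj(d,P):
    k,dist=K(d);W=np.array(d["world_to_cam"])
    return cv2.projectPoints(np.asarray(P,float).reshape(-1,1,3),cv2.Rodrigues(W[:3,:3])[0],W[:3,3],k,dist)[0].reshape(-1,2)
def save(n,im): cv2.imwrite("pics/"+n+".png",im[:,:,::-1])
E
python3 - <<'E'
from h import *
import pickle
for n in("scene","top","wrist"):
    d=get_image(n); save(n+"0",d["img"]); pickle.dump(d,open(n+"0.pkl","wb"))
    T=np.linalg.inv(d["world_to_cam"]); print(n,T[:3,3].round(),T[:3,2].round(2),d["vfov"],d["k1"])
print(sensors.read_state())
E
```

```text
scene [1148.  300. 1101.] [-0.49 -0.23 -0.84] 47.44935095099551 -0.013237241731176826
top [ 319.  -10. 1416.] [ 0.16  0.   -0.99] 45.84183262383089 0.014639097392846493
wrist [ 226. -614.  373.] [-0.27 -0.06 -0.96] 58.03241081630493 -0.0964453896861891
{'clock': 0.15, 'qpos': array([ 1.25818253,  0.62912258,  0.03843427,  1.51810281, -0.02698246,
        0.99629948, -0.02000302]), 'qd': array([ 0.00038238, -0.0006045 , -0.00041038, -0.00297952,  0.000455  ,
       -0.00063745,  0.00016369]), 'tau': array([ 1.86884026e-03, -5.63801873e+01,  1.22798190e+00, -1.93652648e+01,
        1.11863518e-02,  7.37925904e-03, -9.21186967e-07]), 'eef_pos': array([ 158.7359171 , -629.87593038,  247.61860635]), 'tool_rot': array([-3.14017789e+00,  1.14805035e-05,  2.46832557e-01]), 'force': array([-0.13383806,  0.64493047, -0.00954272]), 'torque': array([ 0.0229875 , -0.02412704,  0.01090189]), 'gripper_force': 0.0, 'width': 85.61940543689781}
```

View pics/top0.png

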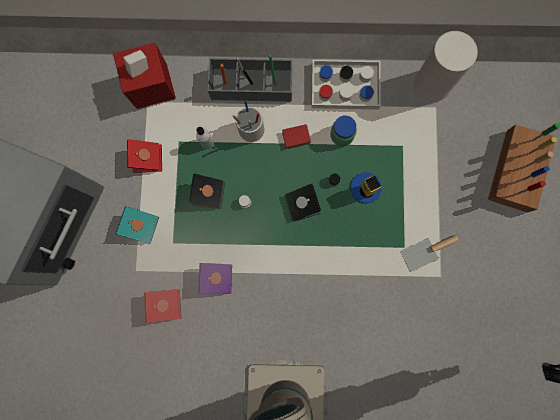

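View pics/scene0.png

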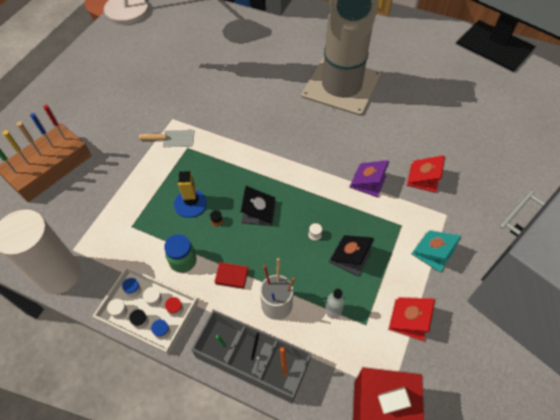

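The top view shows the thermometer at (371,186) on its pad (365,188), the silver disc at (302,202), the copper disc at (208,190), the white pot at (244,201) and the amber pot at (334,180). The scene view shows the same items at (187,187), (190,205), (258,204), (351,248), (315,231) and (216,217).

```bash
cat > m.py <<'E'
from h import *
import pickle
D={n:pickle.load(open(n+"0.pkl","rb")) for n in("top","scene")}
def near(d,c,r):
    v,u=np.mgrid[:420,:560]; return (u-c[0])**2+(v-c[1])**2<r*r
def cen(m):
    m=m.astype(np.uint8); n,l,s,c=cv2.connectedComponentsWithStats(m); i=1+np.argmax(s[1:,4]); return l==i,c[i],s[i,4]
C={"top":dict(pad=(365,188),silver=(302,202),copper=(208,190),th=(371,186)),
   "scene":dict(pad=(190,203),silver=(258,204),copper=(351,248),th=(187,187))}
for n,d in D.items():
    im=d["img"].astype(int); R,G,B=im[...,0],im[...,1],im[...,2]
    hsv=cv2.cvtColor(d["img"],cv2.COLOR_RGB2HSV).astype(int)
    for k,c in C[n].items():
        a=near(d,c,25 if k in("pad","th") else 14)
        if k=="pad": m=a&(B>1.6*R)&(B>1.4*G)&(B>60)
        if k=="silver": m=a&(hsv[...,1]<60)&(hsv[...,2]>90)
        if k=="copper": m=a&(R>1.35*B)&(R>90)
        if k=="th": m=a&(R>1.7*B)&(G>1.3*B)&(R>70)
        m,cc,s=cen(m); v,u=np.nonzero(m); P=pts(d,np.c_[u,v])
        ct=cv2.findContours(m.astype(np.uint8),0,1)[0][0].reshape(-1,2)
        h=cv2.convexHull(ct).astype(np.float32); e=cv2.fitEllipse(h)
        z={"pad":8,"silver":47,"copper":49,"th":104}[k]
        print(n,k,"cen",cc.round(1),"area",s,"ell",np.round(e[0],1),np.round(e[1],1),"plane",pts(d,[cc],z=z).round(1),"ellpl",pts(d,[e[0]],z=z).round(1),"medz",np.median(P[:,2]).round(1), np.percentile(P,[2,98],axis=0).round().tolist())
        if k in("silver","copper"):
            # rest face: pixels around with height over 15
            b=near(d,c,24); v,u=np.nonzero(b); P=pts(d,np.c_[u,v]); ok=(P[:,2]>28)&(P[:,2]<72); P=P[ok]
            q=np.median(P,0); 
            for _ in range(6):
                w=np.linalg.svd(P-P.mean(0),full_matrices=False)[2][2]; w*=np.sign(w[2]); r=(P-P.mean(0))@w; P=P[abs(r)<max(3,1.5*r.std())]
            print("   normal",w.round(3),"tilt",np.degrees(np.arccos(w[2])).round(1),"az",np.degrees(np.arctan2(w[1],w[0])).round(1),"n",len(P),"rms",r.std().round(2))
E
python3 m.py
python3 - <<'E'
from h import *
import pickle
for n,c in(("top",(290,185)),("scene",(270,220))):
    im=pickle.load(open(""+n+"0.pkl","rb"))["img"]
    im=im[135:235,180:400] if n=="top" else im[160:290,160:380]
    save(n+"c",cv2.resize(im,None,fx=3.6,fy=3.6,interpolation=cv2.INTER_CUBIC))
E
```

```text
top pad cen [362.2 188.2] area 394 ell [365.5 187.3] [29.7 30.9] plane [[ 597.4 -209.9    8. ]] ellpl [[ 600.4 -219.5    8. ]] medz 8.1 [[558.0, -258.0, 1.0], [641.0, -178.0, 14.0]]
top silver cen [301.4 201.8] area 103 ell [302.1 201.6] [10.4 13.4] plane [[547.9 -34.5  47. ]] ellpl [[548.6 -36.2  47. ]] medz 48.6 [[534.0, -52.0, 39.0], [561.0, -19.0, 59.0]]
   normal [-0.151  0.459  0.876] tilt 28.9 az 108.2 n 508 rms 1.6
top copper cen [206.6 190.3] area 111 ell [206.1 190.1] [11.1 13.3] plane [[575.2 231.6  49. ]] ellpl [[575.6 233.   49. ]] medz 50.5 [[559.0, 217.0, 39.0], [589.0, 247.0, 62.0]]
   normal [-0.044 -0.564  0.825] tilt 34.5 az -94.4 n 501 rms 1.55
top th cen [368.8 188.4] area 97 ell [370.5 185.5] [17.  21.3] plane [[ 578.3 -214.2  104. ]] ellpl [[ 586.3 -218.7  104. ]] medz 98.1 [[568.0, -240.0, 48.0], [609.0, -200.0, 120.0]]
scene pad cen [189.9 205.8] area 501 ell [189.9 203.2] [27.5 32.5] plane [[ 613.8 -212.1    8. ]] ellpl [[ 606.4 -216.3    8. ]] medz 5.4 [[565.0, -259.0, 1.0], [647.0, -176.0, 12.0]]
scene silver cen [258.4 202.7] area 119 ell [258.1 202.4] [10.3 15.5] plane [[551.1 -33.8  47. ]] ellpl [[550.5 -34.9  47. ]] medz 45.9 [[533.0, -52.0, 35.0], [565.0, -20.0, 56.0]]
   normal [-0.146  0.468  0.872] tilt 29.3 az 107.3 n 562 rms 1.5
scene copper cen [350.9 247.3] area 129 ell [351.3 247.5] [11.2 15.3] plane [[577.8 232.2  49. ]] ellpl [[577.9 233.4  49. ]] medz 47.6 [[560.0, 217.0, 33.0], [593.0, 249.0, 60.0]]
   normal [-0.052 -0.573  0.818] tilt 35.1 az -95.2 n 596 rms 1.42
scene th cen [187.1 189.2] area 258 ell [186.  183.5] [16.  36.2] plane [[ 619.9 -198.6  104. ]] ellpl [[ 605.7 -210.1  104. ]] medz 82.2 [[580.0, -227.0, 38.0], [619.0, -197.0, 113.0]]
```

View pics/topc.png

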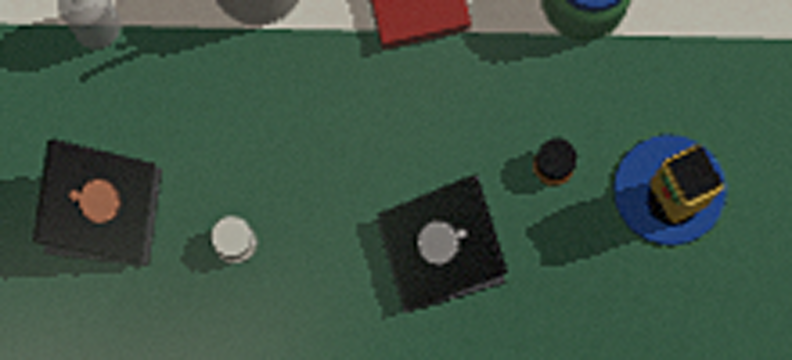

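View pics/scenec.png

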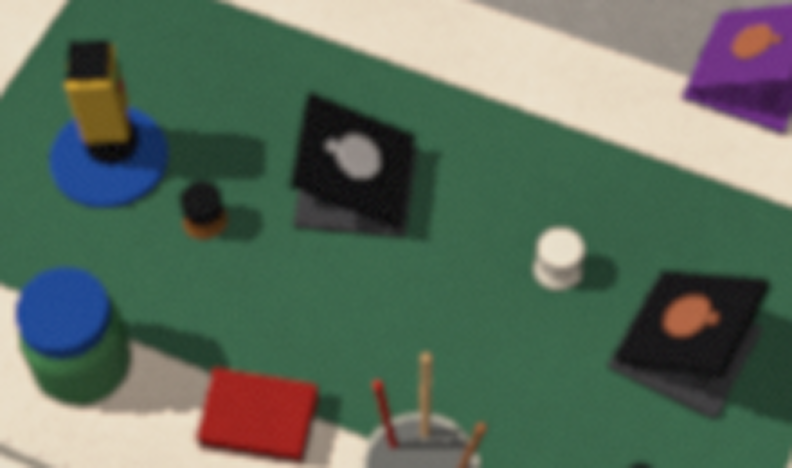

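The crops agree with that. The silver eye lies toward -y, so that rest's front faces +y. The copper eye lies toward +y, so its front faces -y. The thermometer's edges run at about 28° and -62°. I'll move over it and look with the wrist camera.

Request:
{"name": "send_rows", "arguments": {"series": [[85,[0.73,0.69,0],[0,0,0.28]],[85,[0.73,0.69,0],[0,0,0.28]],[85,[0.73,0.69,0],[0,0,0.28]],[85,[0.73,0.69,0],[0,0,0.28]],[85,[0.73,0.69,0],[0,0,0.28]],[85,[0.73,0.69,0],[0,0,0.28]],[85,[0.73,0.69,0],[0,0,0.28]],[85,[0.73,0.69,0],[0,0,0.28]]]}}

```text
clock: 1.15
eef_pos: [510.3, -297.6, 248.2]
tool_rot: [-3.142, 0.0, 0.443]
force: [1.4, -0.1, 0.3]
width: 84.9
gripper_force: 0.0
```

Request:
{"name": "send_rows", "arguments": {"series": [[85,[0.73,0.69,0],[0,0,0.28]],[85,[0.73,0.69,0],[0,0,0.28]],[85,[0,0,0],[0,0,0]],[85,[0,0,0],[0,0,0]]]}}

```text
clock: 1.65
eef_pos: [596.2, -216.6, 247.8]
tool_rot: [-3.141, 0.002, 0.491]
force: [-0.3, -0.4, -0.4]
width: 85.2
gripper_force: 0.0
```

Run:
```python
from h import *
import pickle
d=get_image("wrist"); save("wrist1",d["img"]); pickle.dump(d,open("wrist1.pkl","wb"))
s=sensors.read_state(); print(s["clock"],s["qpos"].round(3),s["eef_pos"].round(1),s["tool_rot"].round(3))
```

```text
1.7 [ 0.329  0.605 -0.039  1.563  0.029  0.975 -0.801] [ 595.7 -217.7  247.9] [3.141e+00 2.000e-03 4.890e-01]
```

View pics/wrist1.png

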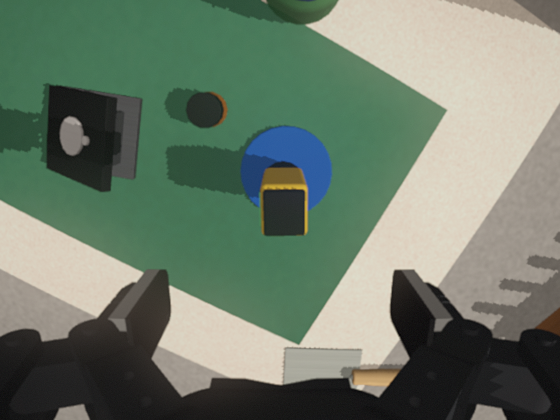

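The wrist view shows the cap at (284,212), its sides parallel to the fingers, and the pad at (286,170). The silver disc is at (73,135). Next I'll measure the thermometer, the pad and the silver disc's facing here.

Run:
```python
from h import *
import pickle
d=pickle.load(open("wrist1.pkl","rb")); im=d["img"].astype(int); R,G,B=im[...,0],im[...,1],im[...,2]
v,u=np.mgrid[:420,:560]
P=pts(d,np.c_[u.ravel(),v.ravel()]).reshape(420,560,3)
a=(abs(u-285)<40)&(abs(v-200)<60)
# cap top by height
m=a&(P[...,2]>112)&(P[...,2]<124); Q=P[m]; print("cap n",len(Q),"z",np.median(Q[:,2]).round(1))
rr=cv2.minAreaRect(Q[:,:2].astype(np.float32)); print("cap rect",rr)
# by pixels: dark/yellow top outline cast to z=118
vv,uu=np.nonzero(m); W=pts(d,np.c_[uu,vv],z=118); print("cap on z118",cv2.minAreaRect(W[:,:2].astype(np.float32)),W.mean(0).round(1))
b=(B>1.6*R)&(B>1.4*G)&(B>60)&(abs(u-286)<60)&(abs(v-170)<60)
ct=max(cv2.findContours(b.astype(np.uint8),0,1)[0],key=len)
W=pts(d,ct.reshape(-1,2),z=8)[:,:2]
# circle fit w/ outliers
for _ in range(8):
    A=np.c_[2*W,np.ones(len(W))]; s=np.linalg.lstsq(A,(W**2).sum(1),rcond=None)[0]; r=np.sqrt(s[2]+s[:2]@s[:2]); e=np.hypot(*(W-s[:2]).T)-r; W=W[abs(e)<max(1,1.5*e.std())]
print("pad",s[:2].round(1),"r",r.round(1),len(W))
# silver
hsv=cv2.cvtColor(d["img"],cv2.COLOR_RGB2HSV).astype(int)
m=(abs(u-73)<20)&(abs(v-135)<25)&(R>85)
m=cv2.morphologyEx(m.astype(np.uint8),cv2.MORPH_OPEN,np.ones((7,7)))
ct=max(cv2.findContours(m,0,1)[0],key=len); e=cv2.fitEllipse(ct); print("silver ell",e,pts(d,[e[0]],z=47).round(1),pts(d,[e[0]]).round(1))
f=(u>35)&(u<125)&(v>75)&(v<195)&(P[...,2]>28)&(P[...,2]<66); Q=P[f]
for _ in range(8):
    w=np.linalg.svd(Q-Q.mean(0),full_matrices=False)[2][2]; w*=np.sign(w[2]); r=(Q-Q.mean(0))@w; Q=Q[abs(r)<max(1.5,2*r.std())]
print("normal",w.round(3),np.degrees(np.arccos(w[2])).round(1),np.degrees(np.arctan2(w[1],w[0])).round(1),len(Q),r.std().round(2))
```

```text
cap n 1981 z 117.8
cap rect ((592.5842895507812, -222.5529327392578), (35.13119888305664, 30.75950813293457), 27.666475296020508)
cap on z118 ((593.434814453125, -221.95004272460938), (35.82004165649414, 30.17551612854004), 28.207550048828125) [ 592.8 -222.1  118. ]
pad [ 601.7 -220.9] r 43.9 206
silver ell ((72.2573013305664, 135.6887969970703), (25.47834587097168, 37.53343200683594), 169.96701049804688) [[548.4 -36.1  47. ]] [[548.9 -36.7  48.4]]
normal [-0.153  0.474  0.867] 29.8 107.9 3799 0.49
```

Request:
{"name": "send_rows", "arguments": {"series": [[85,[-0.045,-0.07,0],[0,0,0]],[85,[0,0,-0.6],[0,0,0]],[85,[0,0,-0.6],[0,0,0]],[85,[0,0,-0.6],[0,0,0]],[85,[0,0,-0.5],[0,0,0]],[85,[0,0,-0.4],[0,0,0]],[85,[0,0,-0.16],[0,0,0]],[85,[0,0,0],[0,0,0]]]}}

```text
clock: 2.7
eef_pos: [593.6, -221.4, 76.6]
tool_rot: [-3.141, 0.001, 0.49]
force: [0.6, -0.3, 0.2]
width: 85.0
gripper_force: 0.0
```

Request:
{"name": "send_rows", "arguments": {"series": [[60,[0,0,0],[0,0,0]],[45,[0,0,0],[0,0,0]],[35,[0,0,0],[0,0,0]],[20,[0,0,0],[0,0,0]],[20,[0,0,0],[0,0,0]],[20,[0,0,0],[0,0,0]],[20,[0,0,0],[0,0,0]],[20,[0,0,0],[0,0,0]]]}}

```text
clock: 3.7
eef_pos: [594.8, -220.7, 77.5]
tool_rot: [3.141, -0.001, 0.491]
force: [1.0, -0.2, 5.3]
width: 33.4
gripper_force: 60.2
```

Request:
{"name": "send_rows", "arguments": {"series": [[20,[0,0,0.2],[0,0,0]],[20,[0,0,0.4],[0,0,0]],[20,[0,0,0.6],[0,0,0]],[20,[0,0,0.6],[0,0,0]],[20,[0,0,0.6],[0,0,0]],[20,[0,0,0.3],[0,0,0]],[20,[0,0,0],[0,0,0]],[20,[0,0,0],[0,0,0]]]}}

```text
clock: 4.7
eef_pos: [593.3, -220.2, 237.7]
tool_rot: [-3.14, 0.001, 0.491]
force: [0.2, 0.0, -2.2]
width: 33.4
gripper_force: 59.6
```

Run:
```python
from h import *
import pickle
s=sensors.read_state(); print(s["eef_pos"].round(1),s["tool_rot"].round(3),s["width"],s["force"].round(1))
for n in("scene","top"):
    d=get_image(n); pickle.dump(d,open(n+"2.pkl","wb"))
    R=cv2.Rodrigues(np.zeros(3))[0]
    uv=proj(d,s["eef_pos"]-[0,0,40]); c=uv[0].round().astype(int); print(n,c, proj(d,s["eef_pos"]-[0,0,69]).round(1))
    x,y=np.clip(c-[55,45],0,[450,330]); save(n+"2",cv2.resize(d["img"][y:y+90,x:x+110],None,fx=7,fy=6.6,interpolation=cv2.INTER_CUBIC)); print(x,y)
```

```text
[ 593.3 -220.2  237.7] [-3.14e+00  1.00e-03  4.91e-01] 33.36843835966242 [ 0.2  0.  -2.2]
scene [178 156] [[180.6 163.2]]
123 111
top [377 175] [[375.1 177.9]]
322 130
```

View pics/scene2.png

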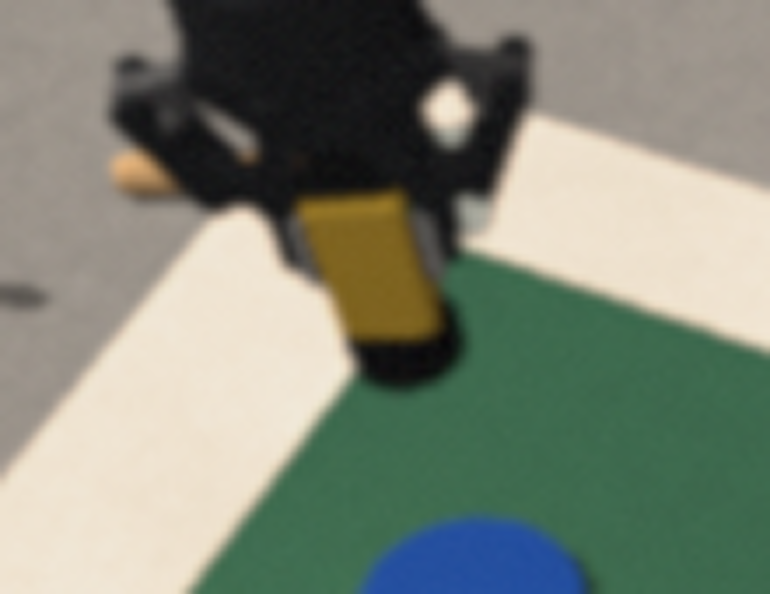

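The held thermometer looks upright, with the nose at crop (408,355), which matches the predicted lens point. I'll check its tilt from the depth of the yellow face.

Run:
```python
from h import *
import pickle
d=pickle.load(open("scene2.pkl","rb")); im=d["img"].astype(int); R,G,B=im[...,0],im[...,1],im[...,2]
v,u=np.mgrid[:420,:560]
m=(R>1.7*B)&(G>1.2*B)&(R>70)&(u>160)&(u<192)&(v>138)&(v<168)
m=cv2.erode(m.astype(np.uint8),np.ones((3,3)))>0
Q=pts(d,np.c_[u[m],v[m]])
for _ in range(6):
    w=np.linalg.svd(Q-Q.mean(0),full_matrices=False)[2][2]; w*=np.sign(w[0]); r=(Q-Q.mean(0))@w; Q=Q[abs(r)<max(1.5,2*r.std())]
a=np.radians(28.1); x=np.array([np.cos(a),np.sin(a),0]); y=np.array([-x[1],x[0],0])
c=Q.mean(0)-[593.3,-220.2,237.7]
print(len(Q),r.std().round(2),"normal",w.round(3),"elev",np.degrees(np.arcsin(w[2])).round(2),"az",np.degrees(np.arctan2(w[1],w[0])).round(1),"face centre rel TCP along x,y,z",(c@x).round(1),(c@y).round(1),c[2].round(1))
```

```text
201 1.02 normal [0.875 0.484 0.01 ] elev 0.55 az 28.9 face centre rel TCP along x,y,z 18.5 2.1 1.0
```

Request:
{"name": "send_rows", "arguments": {"series": [[20,[-0.14,0.52,0],[-0.72,-0.23,0]],[20,[-0.14,0.52,0],[-0.72,-0.23,0]],[20,[-0.14,0.52,0],[-0.72,-0.23,0]],[20,[-0.14,0.52,0],[-0.72,-0.23,0]],[20,[-0.14,0.52,0],[-0.72,-0.23,0]],[20,[-0.14,0.52,0],[-0.72,-0.23,0]],[20,[-0.14,0.52,0],[-0.72,-0.23,0]],[20,[-0.14,0.52,0],[-0.72,-0.23,0]]]}}

```text
clock: 5.8
eef_pos: [526.3, 30.3, 238.1]
tool_rot: [2.619, 0.092, 0.467]
force: [-0.6, 0.3, -2.0]
width: 33.6
gripper_force: 60.0
```

Request:
{"name": "send_rows", "arguments": {"series": [[20,[0,0,0],[0,0,0]],[20,[0,0,0],[0,0,0]]]}}

```text
clock: 6.05
eef_pos: [526.6, 28.7, 238.3]
tool_rot: [2.621, 0.093, 0.467]
force: [0.6, -0.5, -1.0]
width: 32.9
gripper_force: 60.2
```

```bash
cat > aim.py <<'E'
from h import *
from scipy.spatial.transform import Rotation as Ro
OFF=np.array([-1.6,0,69.])
def aim(disc,tilt,az):
    s=sensors.read_state(); R=Ro.from_euler("xyz",s["tool_rot"]); p=s["eef_pos"]
    t,a=np.radians([tilt,az]); n=np.array([np.sin(t)*np.cos(a),np.sin(t)*np.sin(a),np.cos(t)])
    z=R.apply([0,0,1]); ax=np.cross(z,-n); ang=np.arctan2(np.linalg.norm(ax),z@-n); rv=ax/np.linalg.norm(ax)*ang
    R2=Ro.from_rotvec(rv)*R; tgt=disc+70*n-R2.apply(OFF)
    lens=p+R.apply(OFF)
    print("clock",s["clock"],"TCP",p.round(1),"lens",lens.round(1),"aim spot err",(lens+70*z-disc).round(1),"ang err deg",np.degrees(ang).round(2))
    print("move mm",(tgt-p).round(1),"units",((tgt-p)/60).round(3),"turn units",(np.degrees(rv)/5).round(3),"width",s["width"].round(1),"q",s["qpos"].round(2))
SIL=(np.array([549,-36,47.]),30,107.8)
COP=(np.array([576.5,232,49.]),36,-95)
E
python3 - <<'E'
from aim import *
import pickle
aim(*SIL)
d=get_image("wrist"); save("wrist3",d["img"]); pickle.dump(d,open("wrist3.pkl","wb"))
print(proj(d,[COP[0],SIL[0]]).round())
E
```

```text
clock 6.05 TCP [526.6  28.7 238.3] lens [535.7  -5.1 178.8] aim spot err [-2.6 -2.8 71.4] ang err deg 0.28Traceback (most recent call last):
  File "<stdin>", line 3, in <module>
  File "aim.py", line 11, in aim
    print("move mm",(tgt-p).round(1),"units",((tgt-p)/60).round(3),"turn units",(np.degrees(rv)/5).round(3),"width",s["width"].round(1),"q",s["qpos"].round(2))
                                                                                                                    ^^^^^^^^^^^^^^^^
AttributeError: 'float' object has no attribute 'round'
```

```bash
sed -i 's/s\["width"\].round(1)/round(s["width"],1)/' aim.py
python3 - <<'E'
from aim import *
import pickle
aim(*SIL)
d=get_image("wrist"); save("wrist3",d["img"]); pickle.dump(d,open("wrist3.pkl","wb"))
print(proj(d,[COP[0],SIL[0]]).round())
E
```

```text
clock 6.05 TCP [526.6  28.7 238.3] lens [535.7  -5.1 178.8] aim spot err [-2.6 -2.8 71.4] ang err deg 0.28
move mm [  2.5   2.2 -71.1] units [ 0.042  0.036 -1.184] turn units [ 0.055 -0.002  0.011] width 32.9 q [-0.66  0.53  0.34  1.97  0.53  0.78 -1.84]
[[-109.  -23.]
 [ 237.  174.]]
```

View pics/wrist3.png

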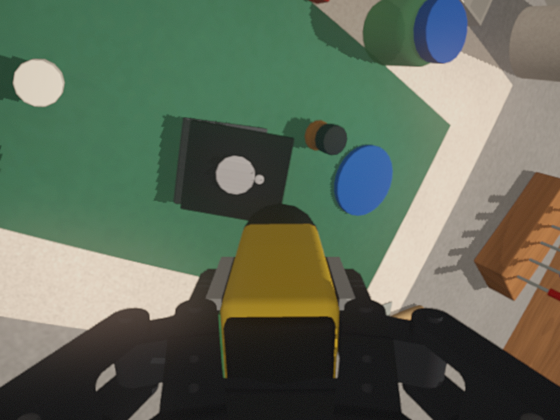

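The wrist view shows the silver disc at (236,175), within 1 px of the prediction, and the grip is sound. I'll descend to the reading pose.

Request:
{"name": "send_rows", "arguments": {"series": [[20,[0.04,0.04,-0.4],[0.05,0,0]],[20,[0,0,-0.4],[0,0,0]],[20,[0,0,-0.28],[0,0,0]],[20,[0,0,-0.1],[0,0,0]],[20,[0,0,0],[0,0,0]],[20,[0,0,0],[0,0,0]]]}}

```text
clock: 6.85
eef_pos: [529.8, 31.1, 168.6]
tool_rot: [2.625, 0.088, 0.466]
force: [0.1, -0.9, -1.0]
width: 33.8
gripper_force: 60.2
```

Run:
```python
from aim import *
aim(*SIL)
d=get_image("wrist"); im=d["img"]; c=proj(d,[SIL[0]])[0]; print(c.round(1))
for _ in range(4): get_image("wrist"); aim(*SIL)
d=get_image("scene"); save("scene4",cv2.resize(d["img"][130:260,160:330],None,fx=4.5,fy=4.5,interpolation=cv2.INTER_CUBIC))
```

```text
clock 6.85 TCP [529.8  31.1 168.6] lens [539.   -2.4 109. ] aim spot err [0.7 0.3 1.4] ang err deg 0.06
move mm [-0.6 -0.2 -1.4] units [-0.01  -0.003 -0.023] turn units [-0.005  0.01  -0.006] width 33.8 q [-0.66  0.65  0.35  2.01  0.56  0.62 -1.94]
[277.9 204. ]
clock 6.95 TCP [529.7  31.4 168.6] lens [539.   -2.1 109. ] aim spot err [0.7 0.6 1.3] ang err deg 0.08
move mm [-0.6 -0.5 -1.3] units [-0.009 -0.009 -0.022] turn units [-0.007  0.013 -0.008] width 33.2 q [-0.67  0.65  0.35  2.01  0.56  0.62 -1.94]
clock 7.0 TCP [529.7  31.5 168.5] lens [538.9  -2.  108.9] aim spot err [0.7 0.7 1.2] ang err deg 0.08
move mm [-0.5 -0.6 -1.3] units [-0.008 -0.011 -0.021] turn units [-0.007  0.012 -0.008] width 33.2 q [-0.67  0.65  0.35  2.01  0.56  0.62 -1.94]
clock 7.05 TCP [529.6  31.6 168.4] lens [538.8  -1.9 108.8] aim spot err [0.6 0.8 1.1] ang err deg 0.08
move mm [-0.4 -0.7 -1.2] units [-0.007 -0.012 -0.019] turn units [-0.008  0.012 -0.008] width 33.5 q [-0.67  0.65  0.35  2.01  0.56  0.62 -1.94]
clock 7.1 TCP [529.5  31.6 168.3] lens [538.7  -1.9 108.7] aim spot err [0.5 0.8 1. ] ang err deg 0.07
move mm [-0.3 -0.7 -1.1] units [-0.005 -0.012 -0.018] turn units [-0.007  0.01  -0.007] width 33.4 q [-0.67  0.65  0.35  2.01  0.56  0.62 -1.94]
```

View pics/scene4.png

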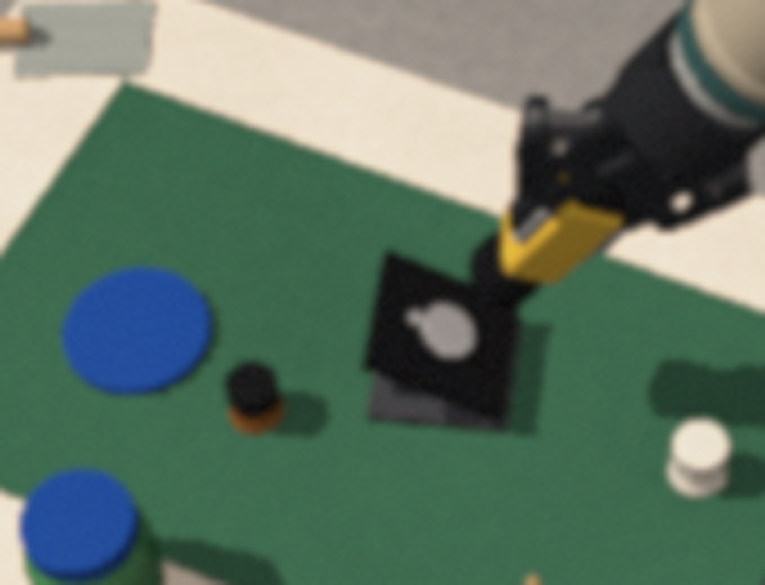

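The nose at crop (500,270) points at the silver disc at (448,330). I'll hold here for about 2 s.

Request:
{"name": "send_rows", "arguments": {"series": [[20,[-0.005,-0.01,-0.018],[0,0,0]],[20,[0,0,0],[0,0,0]],[20,[0,0,0],[0,0,0]],[20,[0,0,0],[0,0,0]],[20,[0,0,0],[0,0,0]],[20,[0,0,0],[0,0,0]],[20,[0,0,0],[0,0,0]],[20,[0,0,0],[0,0,0]]]}}

```text
clock: 8.15
eef_pos: [529.0, 30.9, 166.8]
tool_rot: [2.625, 0.089, 0.467]
force: [-0.7, -0.5, -1.7]
width: 33.4
gripper_force: 60.2
```

Request:
{"name": "send_rows", "arguments": {"series": [[20,[0,0,0],[0,0,0]],[20,[0,0,0],[0,0,0]],[20,[0,0,0],[0,0,0]],[20,[0,0,0],[0,0,0]],[20,[0,0,0],[0,0,0]],[20,[0,0,0],[0,0,0]],[20,[0,0,0],[0,0,0]],[20,[0,0,0],[0,0,0]]]}}

```text
clock: 9.15
eef_pos: [529.0, 30.9, 166.8]
tool_rot: [2.625, 0.089, 0.467]
force: [-0.7, -0.4, -1.2]
width: 33.1
gripper_force: 60.2
```

Run:
```python
from aim import *
aim(*SIL); aim(*COP)
```

```text
clock 9.15 TCP [529.   30.9 166.8] lens [538.2  -2.6 107.2] aim spot err [-0.1  0.  -0.4] ang err deg 0.03
move mm [ 0.1 -0.   0.4] units [ 0.002 -0.     0.007] turn units [-0.002  0.004 -0.003] width 33.1 q [-0.67  0.66  0.35  2.02  0.56  0.61 -1.94]
clock 9.15 TCP [529.   30.9 166.8] lens [538.2  -2.6 107.2] aim spot err [ -27.6 -268.    -2.4] ang err deg 64.54
move mm [ 41.7 120.4  -4.8] units [ 0.695  2.006 -0.08 ] turn units [12.754  1.139  1.632] width 33.1 q [-0.67  0.66  0.35  2.02  0.56  0.61 -1.94]
```

Request:
{"name": "send_rows", "arguments": {"series": [[20,[0,0.1,0.5],[0.2,0,0]],[20,[0.09,0.25,0.5],[0.97,0.09,0.12]],[20,[0.09,0.25,0.3],[0.97,0.09,0.12]],[20,[0.09,0.25,0],[0.97,0.09,0.12]],[20,[0.09,0.2,0],[0.97,0.09,0.12]],[20,[0.09,0.2,0],[0.97,0.09,0.12]],[20,[0.09,0.2,0],[0.97,0.09,0.12]],[20,[0.09,0.2,0],[0.97,0.09,0.12]]]}}

```text
clock: 10.15
eef_pos: [566.7, 129.8, 244.9]
tool_rot: [-3.094, -0.158, 0.522]
force: [0.1, 0.6, -2.0]
width: 33.3
gripper_force: 60.1
```

Request:
{"name": "send_rows", "arguments": {"series": [[20,[0.05,0.2,0],[0.97,0.09,0.12]],[20,[0,0.15,0],[0.97,0.09,0.12]],[20,[0,0,0],[0.97,0.09,0.12]],[20,[0,0,0],[0.97,0.09,0.12]],[20,[0,0,0],[0.97,0.08,0.11]],[20,[0,0,0],[0.97,0.08,0.11]],[20,[0,0,0],[0,0,0]],[20,[0,0,0],[0,0,0]]]}}

```text
clock: 11.15
eef_pos: [569.6, 151.1, 244.9]
tool_rot: [-2.612, -0.361, 0.459]
force: [-0.6, -0.7, -0.8]
width: 33.3
gripper_force: 60.1
```

Run:
```python
from aim import *
import pickle
aim(*COP)
d=get_image("wrist"); save("wrist5",d["img"]); pickle.dump(d,open("wrist5.pkl","wb"))
print(proj(d,[COP[0]]).round())
```

```text
clock 11.15 TCP [569.6 151.1 244.9] lens [571.7 191.  188.6] aim spot err [-1.3  0.2 83.1] ang err deg 0.17
move mm [  1.1   0.1 -82.9] units [ 0.018  0.002 -1.382] turn units [-0.029 -0.014 -0.012] width 33.3 q [ 0.39  0.63 -0.55  1.84 -0.49  0.7  -0.7 ]
[[323. 214.]]
```

View pics/wrist5.png

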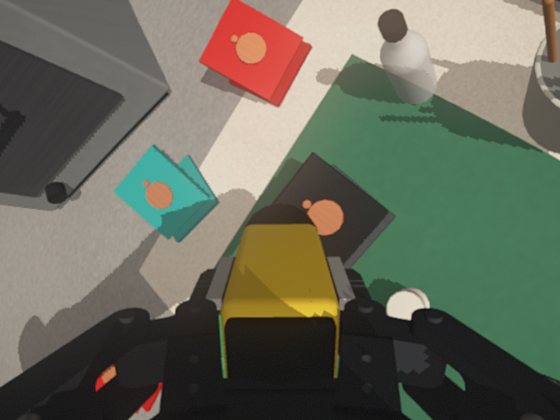

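The copper disc shows at (325,217) against a predicted (323,214). I'll refine its centre and normal from this view.

Run:
```python
from h import *
import pickle
d=pickle.load(open("wrist5.pkl","rb")); im=d["img"].astype(int); R,G,B=im[...,0],im[...,1],im[...,2]
v,u=np.mgrid[:420,:560]
m=((R>1.5*B)&(R>110)&(B>0.35*R)&(abs(u-325)<28)&(abs(v-217)<28)).astype(np.uint8)
m=cv2.morphologyEx(m,cv2.MORPH_OPEN,cv2.getStructuringElement(2,(13,13)))
ct=max(cv2.findContours(m,0,1)[0],key=len); e=cv2.fitEllipse(ct); print(e,pts(d,[e[0]],z=49).round(1),pts(d,[e[0]]).round(1))
P=pts(d,np.c_[u.ravel(),v.ravel()]).reshape(420,560,3)
f=(u>285)&(u<395)&(v>150)&(v<268)&(P[...,2]>28)&(P[...,2]<74)&(P[...,1]>185)&(abs(P[...,0]-576)<45); Q=P[f]
for _ in range(10):
    w=np.linalg.svd(Q-Q.mean(0),full_matrices=False)[2][2]; w*=np.sign(w[2]); r=(Q-Q.mean(0))@w; Q=Q[abs(r)<max(1.5,2*r.std())]
print("normal",w.round(3),np.degrees(np.arccos(w[2])).round(1),np.degrees(np.arctan2(w[1],w[0])).round(1),len(Q),r.std().round(2))
```

```text
((325.91632080078125, 216.38458251953125), (32.668392181396484, 36.470672607421875), 143.20436096191406) [[576.4 228.4  49. ]] [[576.3 228.5  48.8]]
normal [-0.053 -0.585  0.809] 36.0 -95.1 3774 0.64
```

Run:
```python
from h import *
import pickle
from scipy.optimize import least_squares
def fit(f,c0,kind,C,tilt,az):
    d=pickle.load(open(f,"rb")); s=3; im=cv2.resize(d["img"],None,fx=s,fy=s,interpolation=cv2.INTER_LINEAR).astype(int); R,G,B=im[...,0],im[...,1],im[...,2]
    v,u=np.mgrid[:420*s,:560*s]; u=(u+.5)/s-.5; v=(v+.5)/s-.5; a=np.hypot(u-c0[0],v-c0[1])<(30 if "wrist" in f else 13)
    m=a&((R>1.4*B)&(R>95)&(B>.35*R) if kind=="c" else (R>85)&(abs(R-B)<45))
    ct=max(cv2.findContours(m.astype(np.uint8),0,1)[0],key=cv2.contourArea).reshape(-1,2); uv=(ct+.5)/s-.5
    t,a=np.radians([tilt,az]); n=np.array([np.sin(t)*np.cos(a),np.sin(t)*np.sin(a),np.cos(t)]); e2=np.cross([0,0,1],n); e2/=np.linalg.norm(e2); e1=np.cross(e2,n)
    A=pts(d,uv,z=100.);O=np.linalg.inv(d["world_to_cam"])[:3,3]; w=A-O; W=O+w*(((C-O)@n)/(w@n))[:,None]
    q=np.c_[(W-C)@e1,(W-C)@e2]
    r=least_squares(lambda p:np.hypot(q[:,0]-p[0],q[:,1]-p[1])-p[2],[0,0,17],loss="soft_l1",f_scale=.3).x
    print(f,kind,(C+r[0]*e1+r[1]*e2).round(1),"r",r[2].round(2))
C=np.array([576.5,232,49.]);S=np.array([549,-36,47.])
for f,c in(("top0.pkl",(207,190)),("scene0.pkl",(351,247)),("scene2.pkl",(351,247)),("wrist5.pkl",(326,216))): fit(f,c,"c",C,36,-95)
for f,c in(("top0.pkl",(302,202)),("scene0.pkl",(258,203)),("wrist1.pkl",(72,136)),("wrist3.pkl",(236,175))): fit(f,c,"s",S,30,107.8)
```

```text
top0.pkl c [575.1 230.5  47.8] r 16.45
scene0.pkl c [577.5 231.5  48.7] r 18.43
scene2.pkl c [577.4 231.6  48.8] r 18.72
wrist5.pkl c [574.8 229.8  47.3] r 17.47
top0.pkl s [547.8 -34.1  45.8] r 16.46
scene0.pkl s [550.3 -33.2  45.7] r 18.04
wrist1.pkl s [547.6 -34.4  45.9] r 18.08
wrist3.pkl s [547.7 -34.8  46.1] r 17.34
```

Request:
{"name": "send_rows", "arguments": {"series": [[20,[0.01,-0.02,-0.4],[-0.03,-0.01,-0.01]],[20,[0,0,-0.5],[0,0,0]],[20,[0,0,-0.35],[0,0,0]],[20,[0,0,-0.13],[0,0,0]],[20,[0,0,0],[0,0,0]],[20,[0,0,0],[0,0,0]]]}}

```text
clock: 11.95
eef_pos: [571.0, 150.1, 163.1]
tool_rot: [-2.615, -0.363, 0.459]
force: [0.2, -0.3, -1.1]
width: 33.2
gripper_force: 60.1
```

```bash
sed -i 's/576.5,232,49./576,230.8,48.5/' aim.py
python3 - <<'E'
from aim import *
for _ in range(5): get_image("top")
aim(*COP)
E
```

```text
clock 12.2 TCP [570.7 149.6 162.5] lens [572.9 189.4 106.2] aim spot err [ 0.6 -0.3  1.1] ang err deg 0.07
move mm [-0.5  0.4 -1. ] units [-0.008  0.007 -0.017] turn units [-0.011  0.007  0.005] width 33.5 q [ 0.39  0.77 -0.57  1.9  -0.49  0.54 -0.62]
```

Request:
{"name": "send_rows", "arguments": {"series": [[20,[-0.005,0.005,-0.01],[0,0,0]],[20,[0,0,0],[0,0,0]],[20,[0,0,0],[0,0,0]],[20,[0,0,0],[0,0,0]],[20,[0,0,0],[0,0,0]],[20,[0,0,0],[0,0,0]],[20,[0,0,0],[0,0,0]],[20,[0,0,0],[0,0,0]]]}}

```text
clock: 13.2
eef_pos: [570.1, 150.0, 161.4]
tool_rot: [-2.614, -0.361, 0.458]
force: [0.5, -0.4, -1.6]
width: 33.6
gripper_force: 60.1
```

Request:
{"name": "send_rows", "arguments": {"series": [[20,[0,0,0],[0,0,0]],[20,[0,0,0],[0,0,0]],[20,[0,0,0],[0,0,0]],[20,[0,0,0],[0,0,0]],[20,[0,0,0],[0,0,0]],[20,[0,0,0],[0,0,0]],[20,[0,0,0],[0,0,0]],[20,[0,0,0],[0,0,0]]]}}

```text
clock: 14.2
eef_pos: [570.1, 150.0, 161.4]
tool_rot: [-2.614, -0.361, 0.458]
force: [0.4, -0.1, -2.0]
width: 33.3
gripper_force: 60.1
```

Run:
```python
from aim import *
aim(*COP)
import pickle
# pad centre from scene/top pictures with the thermometer gone
for n in("scene","top"):
    d=get_image(n); R,G,B=[d["img"][...,i].astype(int) for i in range(3)]
    c=proj(d,[600,-220,8])[0]; v,u=np.mgrid[:420,:560]
    b=((B>1.6*R)&(B>1.4*G)&(B>60)&(np.hypot(u-c[0],v-c[1])<24)).astype(np.uint8); ct=max(cv2.findContours(b,0,1)[0],key=len)
    e=cv2.fitEllipse(ct); print(n,len(ct),np.round(e[1],1),pts(d,[e[0]],z=8).round(1))
# upright pose: 180 deg about x then yaw 28 deg, from here
s=sensors.read_state(); Rn=Ro.from_euler("xyz",s["tool_rot"]); z=Rn.apply([0,0,1]); ax=np.cross(z,[0,0,-1.]); a=np.arctan2(np.linalg.norm(ax),-z[2]); rv=ax/np.linalg.norm(ax)*a
print("turn units",(np.degrees(rv)/5).round(3),"yaw after",(Ro.from_rotvec(rv)*Rn).as_euler("xyz").round(3))
```

```text
clock 14.2 TCP [570.1 150.  161.4] lens [572.3 189.8 105.1] aim spot err [-0.1  0.   0. ] ang err deg 0.07
move mm [0.1 0.1 0.1] units [0.002 0.002 0.002] turn units [-0.013 -0.    -0.001] width 33.3 q [ 0.39  0.77 -0.57  1.9  -0.49  0.53 -0.62]
scene 84 [26.5 32.5] [[ 606.  -216.2    8. ]]
top 61 [13.1 28.4] [[ 618.4 -232.9    8. ]]
turn units [-7.186  0.627  0.   ] yaw after [-3.142  0.     0.556]
```

Both readings are done. Now back upright and over the pad.

Request:
{"name": "send_rows", "arguments": {"series": [[20,[0,-0.2,0.5],[-0.3,0.03,0]],[20,[0,-0.3,0.5],[-0.98,0.08,0]],[20,[0.08,-0.6,0.3],[-0.98,0.08,0]],[20,[0.09,-0.8,0],[-0.98,0.09,0]],[20,[0.09,-0.9,0],[-0.98,0.09,0]],[20,[0.09,-0.9,0],[-0.98,0.09,0]],[20,[0.09,-0.9,0],[-0.98,0.09,0]],[20,[0.09,-0.8,0],[-0.98,0.08,0]]]}}

```text
clock: 15.3
eef_pos: [601.8, -175.9, 239.6]
tool_rot: [-3.142, 0.001, 0.556]
force: [0.0, 0.1, -1.8]
width: 33.6
gripper_force: 60.1
```

Request:
{"name": "send_rows", "arguments": {"series": [[20,[0,-0.5,0],[0,0,0]],[20,[0,-0.25,0],[0,0,0]],[20,[0,0,0],[0,0,0]],[20,[0,0,0],[0,0,0]],[20,[0,0,0],[0,0,0]]]}}

```text
clock: 15.92
eef_pos: [602.2, -217.3, 239.5]
tool_rot: [-3.139, -0.002, 0.558]
force: [0.2, 0.5, -0.8]
width: 33.4
gripper_force: 60.2
```

Run:
```python
from aim import *
import pickle
aim(np.array([601,-220,38.]),0.01,0)
s=sensors.read_state(); print(s["tool_rot"].round(4))
d=get_image("wrist"); save("wrist6",d["img"]); pickle.dump(d,open("wrist6.pkl","wb"))
R,G,B=[d["img"][...,i].astype(int) for i in range(3)]
m=((B>1.6*R)&(B>1.4*G)&(B>60)).astype(np.uint8); ct=max(cv2.findContours(m,0,1)[0],key=cv2.contourArea)
W=pts(d,ct.reshape(-1,2),z=8)[:,:2]
from scipy.optimize import least_squares
r=least_squares(lambda p:np.hypot(*(W-p).T)-45,[601,-220],loss="soft_l1",f_scale=.5); print("pad",r.x.round(1),np.median(abs(r.fun)).round(2))
```

```text
clock 15.925 TCP [ 602.2 -217.3  239.5] lens [ 600.8 -217.9  170.5] aim spot err [-0.2  2.3 62.5] ang err deg 0.19
move mm [  0.2  -1.9 -62.5] units [ 0.003 -0.031 -1.042] turn units [-0.038  0.     0.   ] width 33.4 q [ 0.36  0.62 -0.09  1.55  0.06  0.97 -0.76]
[-3.1387e+00 -1.7000e-03  5.5820e-01]
pad [ 601.6 -220.8] 1.1
```

View pics/wrist6.png

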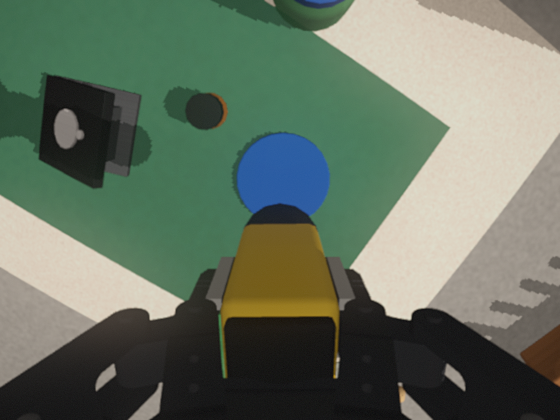

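The pad is at (283,177), centred laterally on the held nose. I'll lower it now and creep down at the end.

Request:
{"name": "send_rows", "arguments": {"series": [[20,[0,-0.035,-0.5],[-0.03,0,0]],[20,[0,0,-0.7],[0,0,0]],[20,[0,0,-0.7],[0,0,0]],[20,[0,0,-0.45],[0,0,0]],[20,[0,0,-0.2],[0,0,0]],[20,[0,0,-0.08],[0,0,0]],[20,[0,0,0],[0,0,0]],[20,[0,0,0],[0,0,0]]]}}

```text
clock: 16.98
eef_pos: [602.7, -221.3, 82.8]
tool_rot: [3.14, -0.001, 0.556]
force: [-0.7, 0.4, -0.8]
width: 33.4
gripper_force: 60.2
```

Request:
{"name": "send_rows", "arguments": {"series": [[20,[0,0,-0.02],[0,0,0]],[20,[0,0,0],[0,0,0]],[20,[0,0,0],[0,0,0]],[20,[0,0,0],[0,0,0]]]}}

```text
clock: 17.48
eef_pos: [602.0, -221.1, 80.5]
tool_rot: [3.141, 0.0, 0.556]
force: [0.2, -0.1, -1.1]
width: 33.2
gripper_force: 60.2
```

Request:
{"name": "send_rows", "arguments": {"series": [[20,[0,0,-0.025],[0,0,0]],[20,[0,0,0],[0,0,0]],[20,[0,0,-0.015],[0,0,0]],[20,[0,0,0],[0,0,0]],[20,[0,0,0],[0,0,0]],[20,[0,0,0],[0,0,0]]]}}

```text
clock: 18.23
eef_pos: [601.9, -221.2, 78.1]
tool_rot: [3.141, 0.0, 0.556]
force: [0.5, 0.1, -1.4]
width: 33.3
gripper_force: 60.2
```

Request:
{"name": "send_rows", "arguments": {"series": [[20,[0,0,-0.015],[0,0,0]],[20,[0,0,0],[0,0,0]],[20,[0,0,0],[0,0,0]],[20,[0,0,0],[0,0,0]]]}}

```text
clock: 18.73
eef_pos: [602.1, -221.1, 77.5]
tool_rot: [3.141, 0.0, 0.556]
force: [-0.9, 0.2, 5.0]
width: 33.5
gripper_force: 60.7
```

It touched down at 5 N, the same as at pickup. I'll open slowly and retreat straight up.

Request:
{"name": "send_rows", "arguments": {"series": [[36,[0,0,0],[0,0,0]],[40,[0,0,0],[0,0,0]],[50,[0,0,0],[0,0,0]],[70,[0,0,0],[0,0,0]],[85,[0,0,0],[0,0,0]],[85,[0,0,0],[0,0,0]],[85,[0,0,0],[0,0,0]],[85,[0,0,0],[0,0,0]]]}}

```text
clock: 19.73
eef_pos: [601.9, -221.1, 77.1]
tool_rot: [3.141, 0.0, 0.556]
force: [-0.6, -0.0, -0.3]
width: 85.1
gripper_force: 0.0
```

Request:
{"name": "send_rows", "arguments": {"series": [[85,[0,0,0.2],[0,0,0]],[85,[0,0,0.4],[0,0,0]],[85,[0,0,0.6],[0,0,0]],[85,[0,0,0.6],[0,0,0]],[85,[0,0,0.6],[0,0,0]],[85,[0,0,0.4],[0,0,0]],[85,[0,0,0],[0,0,0]],[85,[0,0,0],[0,0,0]]]}}

```text
clock: 20.72
eef_pos: [601.4, -220.9, 244.7]
tool_rot: [-3.141, 0.001, 0.556]
force: [-0.8, 0.3, -0.4]
width: 85.1
gripper_force: 0.0
```

Run:
```python
from h import *
d=get_image("wrist"); save("wrist7",d["img"])
v,u=np.mgrid[:420,:560]; P=pts(d,np.c_[u.ravel(),v.ravel()]).reshape(420,560,3)
m=(P[...,2]>112)&(P[...,2]<124)&(np.hypot(P[...,0]-600,P[...,1]+220)<40); Q=P[m]
print(len(Q),np.median(Q[:,2]).round(1),cv2.minAreaRect(Q[:,:2].astype(np.float32)))
```

```text
2022 117.8 ((599.8390502929688, -223.08663940429688), (36.03221893310547, 30.770038604736328), 33.27596664428711)
```

View pics/wrist7.png

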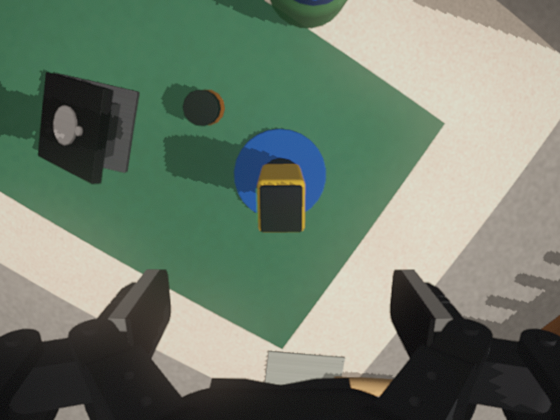

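The last view shows the thermometer upright on the pad, with the cap at (281,208), the pad at (280,172), the top at z 118, and its centre about 3 mm from the pad's. The gripper is clear, so I'm handing in.

```bash
python3 -c "
from cell import ctrl; print(ctrl.finish_job())"
```

```text
the job is handed in; nothing more can be done
None
```

The job is handed in at about 21 s: silver then copper each read square-on at 7 cm for about 2 s (silver aim perhaps 2 mm off the disc's middle), and the thermometer is back upright on the blue pad, released.

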